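# Step the attenuator to its third notch

## Task

The red slide lever on the grey step attenuator stands in its off position at one end of the slot. Push it along with a fingertip, without gripping it and gently, one click at a time to the third notch (the wide green mark), letting it rest about a second in every notch; do not go past the third, and take the hand away with the lever resting there. Do not lift the attenuator or shove it along the bench, and leave the things round it alone.

Things in the scene. Friction and masses are not known exactly. Their poses are not given: they have to be found in the camera images.
- attenuator: step attenuator, a loose grey box of about 0.95 kg on rubber feet, 110 x 200 x 45 mm (x, y, z) with a flat black face plate on top at z = 46 mm; origin at the centre of its underside, z up, y along the slot in which the lever slides. The slot lies on the box's centre line (x = 0). Every notch has a white mark on both sides of the slot, the third a wider green one; all of them lie in the plane of the face plate. Two small brass sockets stand 12 mm out of the +x face.
- lever_tip (a point): centre of the top of the red lever, a flat upright tab 24 mm across the slot (x of the attenuator), 10 mm thick along the slot (y of the attenuator) and 29 mm high above the box's top; the space on the face plate behind and ahead of it is free.
- lever (a joint): travel of the lever along the attenuator's +y, m: 0 off (40 mm to the -y side of the box's centre, at the end stop), then notches at 0.016, 0.032, 0.048 (third, green), 0.064, 0.080 (end). Pushing it on takes up to 3 N at 4 mm past a notch, nothing at 8 mm; from there it jumps into the next notch by itself, ahead of the finger, and stays. At about 5 N the box would slide
- blue_driver: bystander: small screwdriver with a blue handle, 20 x 164 x 21 mm, lying; origin at the centre of its underside
- screw_dish: bystander: steel dish of small screws, 68 mm across, 18 mm high; origin at the centre of its underside
- test_board: bystander: green circuit board with a red and a black wire, 35 x 109 x 10 mm, lying flat; origin on its underside
- blue_tape: bystander: roll of blue tape lying flat, 71 x 68 x 24 mm; origin at the centre of its underside

How it is judged:
On the way, in this order (a step that is already met when the one before it is completed fails the run):
1. the lever rests in the first notch (value of joint lever between 0.012 and 0.02 m and velocity of joint lever below 0.02 m/s), for 0.4 s.
2. the lever rests in the second notch (value of joint lever between 0.028 and 0.036 m and velocity of joint lever below 0.02 m/s), for 0.4 s.
3. the lever rests in the third notch (value of joint lever between 0.044 and 0.052 m and velocity of joint lever below 0.02 m/s), for 0.4 s.
At the end, for the whole second after the job is handed in: The lever rests in the third notch (0.048 m, within 3 mm), the hand is away, the attenuator stands at rest on the bench within 20 mm of where it was, and the four bystanders are within 12 mm of where they were (value of joint lever between 0.045 and 0.051 m and linear speed of attenuator below 0.01 m/s and distance of attenuator from where it was at the start of the episode below 0.02 m and height (world z) of attenuator below 0.004 m and distance of each of blue_driver, screw_dish, test_board, blue_tape from where it was at the start of the episode below 0.012 m); the robot touches nothing.
It fails at once if the lever goes past the third notch (more than 7 mm beyond it) (value of joint lever above 0.055 m).
It fails at once if the lever or attenuator is gripped, rammed or pressed hard (over 20 N from the fingers) (contact force between the fingers and attenuator above 20 N).
It fails at once if the attenuator is lifted (over 6 mm), tipped or shoved more than 20 mm (height (world z) of attenuator above 0.006 m or angle between attenuator's own z axis and vertical above 0.1 rad or distance of attenuator from where it was at the start of the episode above 0.02 m).
It fails at once if the screwdriver, the dish of screws, the circuit board or the roll of tape is disturbed (moved more than 12 mm) (distance of any of blue_driver, screw_dish, test_board, blue_tape from where it was at the start of the episode above 0.012 m).
It also fails if it takes over 51 s, if anything falls off the work surface, if the arm or the gripper's body presses on something with over 40 N, if the wrist force passes 120 N, or if a joint passes its speed limit or range.

## Robot

A 7-joint arm with a two-finger parallel gripper is mounted at the origin on a cart in front of the work surface, level with it; the furniture and walls round the work are solid. World frame = base frame: x ahead of the robot, y to its left, z up, the work surface at z = 0. Lengths are in m, angles in rad, forces in N, time in s.
With the tool pointing down it reaches from about 0.4 to 0.875 m from the base axis. Payload 4.4 kg.
Tool frame: the origin (TCP) lies between the finger pads; the fingertips stand 17 mm ahead of it and the grasp point (between the pads) lies 2 mm behind it; z points along the fingers, y is the direction in which the jaws open and shut (so a half turn about z gives the same grasp; the last joint's range is limited). The gripper opens to 85 mm and grips with 20 to 120 N. Pads are 22 mm wide; open, the fingers measure 114 mm over their backs; the gripper's body (76 mm by 85 mm) begins 54 mm behind the grasp point. The pads swing forward as they close: fully open they stand 13 mm farther back than shut.
Start: joints at [-1.232, 0.628, 0.038, 1.517, -0.027, 0.996, -0.02], TCP at [0.256, 0.597, 0.248] pointing down, gripper open.
Joint ranges: [-3.06, 3.06], [-0.37, 2.12], [-1.25, 1.32], [0.18, 2.47], [-1.1, 4.24], [0.23, 1.98], [-2.94, 2.94]. Speed limits (rad/s): [2.57, 2.57, 3.14, 3.14, 3.14, 3.14, 3.14].

## Interface

Orientations are given as a unit quaternion [x, y, z, w].
In Python, from cell import * gives the robot as it stands.
- The arm moves only by the tool play_rows, never from a script. Its argument "rows" is a list of rows, each a list of 7 numbers: the shift along the tool's x, y, z in m, then the turn, a rotation vector about the tool's x, y, z in degrees, then the finger opening in m, from 0 to 0.0854. A call has 1 to 12 rows; each row shifts and turns the commanded pose from where the row before left it, along the tool's axes as they then stand; what a row does not reach is not made up. A row lasts 1/12 s, in which the tool goes at most 41.7 mm and 7.16 degrees, less where a joint would pass 70% of its speed; a pose out of reach is approached as far as the arm can. A call is refused whole if a number of a shift passes 0.0417 or a number of a turn 7.16, either way. A call with a gripper value outside its range is refused whole. The fingers move at their own pace and stop on an object; the grip force is fixed at half the most. Time passes only in rows, so rows that do not move let the fingers close. It gives the time, the measured TCP pose, the force and the opening at its end, in the units of the state.
- get_obs(): the state, without advancing time (a new reading comes with each control period).
- camera(name): name is "scene" or "top" or "wrist"; returns a dict with "color" (420x560x3 uint8, blue, green, red), "range_z" (420x560 float32, m along the optical axis (not along the pixel's ray), 0 where there is no reading), "fx", "fy", "cx", "cy" (pixels), "world_from_camera" (4x4, takes a point from camera to world coordinates). Camera axes: x right, y up, looking along -z (the intrinsics and any distortion apply to the point x, -y, -z); pixel columns grow to the right and rows downward; lengths in m; the calibration is good to about 2 mm. The wrist camera is an equidistant fisheye: a pixel r from the principal point sees the ray r / f radians off the axis. A picture is of the moment at which its call begins.
- hand_in(): hands the job in, once; it reports no verdict.
The state is a dict: "time": time; "qpos": joint angles; "joint_velocities": joint speeds; "tau": joint torques, N m; "tool_pos": TCP position; "tool_rot": TCP orientation; "ft_force": force on the tool from outside, world axes, zero at the start; "moment": the same for the moment, N m; "finger_gap": finger opening in m.
Only numpy, scipy, OpenCV 4.12 (cv2) and the standard library are available. Lean on these libraries where they do the work, as an engineer would, in place of code of your own. Each camera call takes 0.05 s, during which the arm holds its last target. There are 200 camera calls.

## Working session

There is one attempt and no reset: what is moved stays moved. The work goes in short steps, Python scripts to look and compute and a tool call to move; the robot and the scene stay as the last step left them, time stands still between calls to the robot, and variables do not carry over. Pictures are saved under pics/ and viewed, on a budget of 10 in all, crops included, one or two more only if the job needs it, and the job is handed in when it is done.

Besides the shell and the picture viewer there is one more tool, called after "Request:" by a JSON object that holds its "method" and its "body". play_rows: Moves the arm, as the interface text tells. Its arguments: {"type":"object","properties":{"rows":{"type":"array"}},"required":["rows"]}

```bash
mkdir -p pics
cat > h.py <<'E'
from cell import *
import numpy as np, cv2
def pt(c,u,v):
    z=c["range_z"][int(v),int(u)]
    p=np.array([(u-c["cx"])/c["fx"]*z,-(v-c["cy"])/c["fy"]*z,-z,1]); return (c["world_from_camera"]@p)[:3]
def ray(c,u,v,h):
    T=c["world_from_camera"]; d=T[:3,:3]@np.array([(u-c["cx"])/c["fx"],-(v-c["cy"])/c["fy"],-1]); o=T[:3,3]
    return o+d*(h-o[2])/d[2]
E
python3 - <<'E'
from h import *
import pickle
o=get_obs(); print(o)
cs={n:camera(n) for n in("scene","top")}
pickle.dump(cs,open("c0.pkl","wb"))
for n in cs: cv2.imwrite(f"pics/{n}0.png",cs[n]["color"]); print(n,cs[n]["world_from_camera"],cs[n]["fx"])
E
```

```text
{'time': 0.0, 'qpos': array([-1.23178272,  0.62936695,  0.03845215,  1.51837741, -0.02699646,
        0.99630123, -0.02004071]), 'joint_velocities': array([-1.82839850e-03,  8.98222175e-04,  1.64700326e-03,  1.07458963e-03,
       -8.51152636e-06,  4.55542985e-04, -3.65992410e-04]), 'tau': array([ 6.63680567e-04, -5.63413382e+01,  1.22586530e+00, -1.93443739e+01,
        1.08941988e-02,  1.07522705e-02, -1.40969971e-05]), 'tool_pos': array([0.25574391, 0.59692075, 0.24737275]), 'tool_rot': array([ 2.01050627e-01,  9.79580374e-01, -9.50991025e-04, -1.76840869e-04]), 'ft_force': array([ 0.02419685, -0.77260788, -0.64858521]), 'moment': array([-0.00125243, -0.03789075, -0.04180596]), 'finger_gap': 0.08560206521999071}
scene [[-0.80626518  0.37545257 -0.45713436  0.18550171]
 [-0.59153559 -0.50556863  0.62808122  0.43856035]
 [ 0.00470191  0.77681126  0.62971594  0.64920543]
 [ 0.          0.          0.          1.        ]] 439.12335341092137
top [[-0.00682981  0.99569821 -0.09240362  0.52867656]
 [-0.9999657  -0.0072335  -0.0040346  -0.16811383]
 [-0.00468564  0.0923729   0.99571346  0.96846079]
 [ 0.          0.          0.          1.        ]] 390.32456796587763
```

View pics/top0.png

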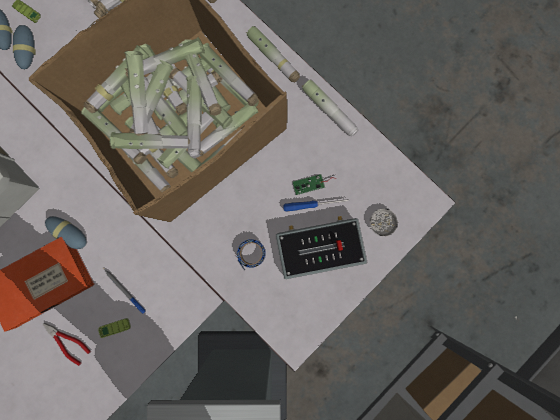

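View pics/scene0.png

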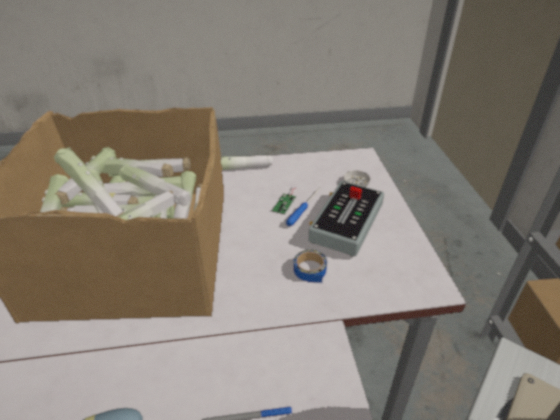

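The top view shows the attenuator at about (322,248), with the red lever at its right end (341,246). The slot runs left to the green marks at about (317,240). The dish is at (383,220), the driver at (300,205), the board at (310,184) and the tape at (250,252). A tall carton stands between the arm's start and the work.

```bash
cat > m.py <<'E'
from h import *
import pickle
c=pickle.load(open("c0.pkl","rb"))["top"]
im=c["color"].astype(int); b,g,r=im[...,0],im[...,1],im[...,2]
roi=np.zeros(b.shape,bool); roi[215:282,272:372]=1
def cen(m): v,u=np.nonzero(m); return u.mean(),v.mean(),len(u)
red=roi&(r>110)&(g<70)&(b<70); u,v,n=cen(red); 
vv,uu=np.nonzero(red); print("red",u,v,n,uu.min(),uu.max(),vv.min(),vv.max(),"z",[pt(c,a,b_).round(3) for a,b_ in list(zip(uu,vv))[::8]])
gr=roi&(g>90)&(r<70)&(b<110)
k,l,s,ce=cv2.connectedComponentsWithStats(gr.astype(np.uint8))
for i in range(1,k):
  if s[i,4]>3: print("green",ce[i],s[i,4],ray(c,*ce[i],.046).round(4))
# black plate
bl=(roi&(np.max(im,2)<65)).astype(np.uint8); bl=cv2.morphologyEx(bl,cv2.MORPH_CLOSE,np.ones((9,9)))
ct=max(cv2.findContours(bl,0,2)[0],key=cv2.contourArea); R=cv2.minAreaRect(ct); bx=cv2.boxPoints(R)
P=np.array([ray(c,*p,.046) for p in bx]); print("plate",bx,P.round(4),P.mean(0)); print(np.linalg.norm(np.diff(P,axis=0),axis=1))
# height map
H,W=b.shape; U,V=np.meshgrid(np.arange(W),np.arange(H)); z=c["range_z"]
X=np.stack([(U-c["cx"])/c["fx"]*z,-(V-c["cy"])/c["fy"]*z,-z,np.ones_like(z)],-1)@c["world_from_camera"].T
hi=(X[...,2]>.1)&(z>0)
for x0 in np.arange(0,1,.1):
  print(round(x0,1),end=': ')
  for y0 in np.arange(.5,-.5,-.1):
    q=(X[...,0]>=x0)&(X[...,0]<x0+.1)&(X[...,1]>=y0)&(X[...,1]<y0+.1)&(z>0)
    print(f"{X[...,2][q].max():.2f}" if q.any() else "--",end=' ')
  print()
for n,p in dict(dish=(383,220),tape=(250,252),drv=(300,205)).items(): print(n,pt(c,*p))
E
python3 m.py
```

```text
red 339.75 245.125 32 338 342 241 249 z [array([ 0.534, -0.296,  0.072]), array([ 0.53 , -0.3  ,  0.075]), array([ 0.525, -0.3  ,  0.076]), array([ 0.518, -0.298,  0.074])]
green [315.55555556 238.77777778] 9 [ 0.54   -0.2471  0.046 ]
green [319.81818182 259.09090909] 11 [ 0.4924 -0.2563  0.046 ]
plate [[277.83926 232.30482]
 [355.41086 217.42809]
 [363.70444 260.67316]
 [286.13284 275.54987]] [[ 0.5558 -0.1583  0.046 ]
 [ 0.5897 -0.3421  0.046 ]
 [ 0.4881 -0.359   0.046 ]
 [ 0.4548 -0.1771  0.046 ]] [ 0.52207953 -0.25911137  0.046     ]
[0.18683763 0.10298117 0.18492514]
0.0: -- -- -0.74 -0.74 -0.64 -- -- -0.21 -0.74 -0.74 
0.1: 0.00 0.00 0.00 0.01 0.00 0.00 0.00 0.01 -- -0.74 
0.2: 0.00 0.00 0.02 0.01 0.01 0.00 -- 0.00 0.01 -- 
0.3: 0.00 0.04 0.04 0.02 0.01 0.01 0.00 0.01 0.01 0.00 
0.4: 0.04 0.04 0.05 0.04 0.01 0.01 0.03 0.05 0.05 0.05 
0.5: 0.05 0.04 0.04 0.00 0.23 0.23 0.03 0.05 0.08 0.08 
0.6: 0.05 0.18 0.02 0.00 0.23 0.24 0.23 0.02 0.02 0.02 
0.7: 0.05 0.16 0.00 0.24 0.23 0.17 0.23 0.23 0.01 0.03 
0.8: 0.00 0.00 0.24 0.24 0.24 0.17 0.23 0.24 0.04 0.04 
0.9: 0.03 0.04 -- 0.23 0.25 0.17 0.23 0.23 0.04 0.00 
dish [ 5.85833997e-01 -4.19098420e-01 -4.26717834e-04]
tape [ 0.50910324 -0.08881787 -0.00056035]
drv [ 0.62284656 -0.21262632  0.01883164]
```

Request:
{"method": "play_rows", "body": {"rows": [[0,0,-0.02,0,0,7,0],[0,0,-0.02,0,0,7,0],[0,0,-0.02,0,0,7,0],[0,0,-0.02,0,0,7,0],[0,0,-0.02,0,0,7,0],[0,0,-0.02,0,0,7,0],[0,0,-0.01,0,0,7,0],[0,0,0,0,0,7,0],[-0.035,0.0085,0,0,0,0,0],[-0.035,0.0085,0,0,0,0,0],[-0.035,0.0085,0,0,0,0,0]]}}

```text
time: 1.02
tool_pos: [0.3006, 0.4979, 0.3775]
tool_rot: [0.637, 0.771, -0.001, 0.0]
ft_force: [0.8, 0.2, 0.3]
finger_gap: 0.0
```

Request:
{"method": "play_rows", "body": {"rows": [[-0.035,0.0085,0,0,0,0,0],[-0.035,0.0085,0,0,0,0,0],[-0.035,0.0085,0,0,0,0,0],[-0.035,0.0085,0,0,0,0,0],[-0.035,0.0085,0,0,0,0,0],[-0.035,0.0085,0,0,0,0,0],[-0.035,0.0085,0,0,0,0,0],[-0.035,0.0085,0,0,0,0,0],[-0.035,0.0085,0,0,0,0,0],[-0.035,0.0085,0,0,0,0,0],[-0.035,0.0085,0,0,0,0,0],[-0.035,0.0085,0,0,0,0,0]]}}

```text
time: 2.02
tool_pos: [0.4798, 0.104, 0.3782]
tool_rot: [0.637, 0.771, -0.0, -0.0]
ft_force: [1.6, 1.1, -0.7]
finger_gap: 0.0001
```

Request:
{"method": "play_rows", "body": {"rows": [[-0.035,-0.0025,0,0,0,0,0],[-0.035,-0.0025,0,0,0,0,0],[-0.035,-0.0025,0,0,0,0,0],[-0.035,-0.0025,0,0,0,0,0],[-0.035,-0.0025,0,0,0,0,0],[-0.035,-0.0025,0,0,0,0,0],[-0.035,-0.0025,0,0,0,0,0],[-0.035,-0.0025,0,0,0,0,0],[-0.035,-0.0025,0,0,0,0,0],[-0.035,-0.0025,0,0,0,0,0],[-0.035,-0.0025,0,0,0,0,0],[-0.035,-0.0025,0,0,0,0,0]]}}

```text
time: 3.02
tool_pos: [0.5288, -0.3139, 0.3778]
tool_rot: [0.637, 0.771, 0.0, -0.001]
ft_force: [1.0, 0.4, 1.5]
finger_gap: 0.0001
```

Request:
{"method": "play_rows", "body": {"rows": [[-0.015,-0.002,0.03,0,0,0,0],[0,0,0.04,0,0,0,0],[0,0,0.04,0,0,0,0],[0,0,0.04,0,0,0,0],[0,0,0.03,0,0,0,0],[0,0,0.01,0,0,0,0],[0,0,0,0,0,0,0],[0,0,0,0,0,0,0],[0,0,0,0,0,0,0]]}}

```text
time: 3.77
tool_pos: [0.5309, -0.3287, 0.1905]
tool_rot: [0.637, 0.771, 0.0, 0.002]
ft_force: [0.5, 0.3, 0.1]
finger_gap: 0.0004
```

```bash
cat > look.py <<'E'
from h import *
import sys
n=sys.argv[1]; o=get_obs(); print(o["tool_pos"].round(4),o["ft_force"].round(2),o["qpos"].round(2))
for k in ("top","wrist"):
    c=camera(k); im=c["color"]; 
    if k=="top": im=cv2.resize(im[190:310,240:400],None,fx=3.5,fy=3.5,interpolation=cv2.INTER_CUBIC)
    L=im if k=="top" else np.hstack([L,im]) if im.shape[0]==L.shape[0] else im
    if k=="top": a=L
    else: b=im
w=800
cv2.imwrite(f"pics/{n}.png",cv2.resize(np.hstack([a,b]),(1120*5//7,420*5//7)))
E
python3 look.py l1
```

```text
[ 0.5309 -0.3287  0.1905] [0.51 0.26 0.09] [ 0.23  0.7   0.48  1.66 -0.4   0.87  1.05]
```

View pics/l1.png

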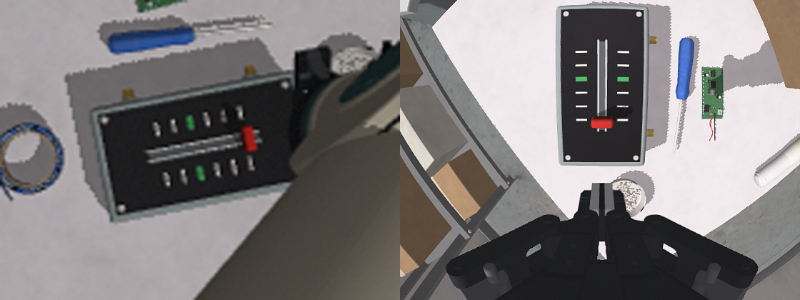

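The left panel (top camera) shows the lever at (250,139) with the arm behind it. In the right panel (wrist), the slot is vertical at column 601, the lever is at (601,124) and the closed fingers are in line at (601,200). The finger is aligned behind the lever, so I'll descend.

Request:
{"method": "play_rows", "body": {"rows": [[0,0,0.03,0,0,0,0],[0,0,0.03,0,0,0,0],[0,0,0.025,0,0,0,0],[0,0,0.015,0,0,0,0],[0,0,0.01,0,0,0,0],[0,0,0.005,0,0,0,0],[0,0,0,0,0,0,0],[0,0,0,0,0,0,0],[0,0,0,0,0,0,0]]}}

```text
time: 4.62
tool_pos: [0.5306, -0.3283, 0.0747]
tool_rot: [0.637, 0.771, 0.0, 0.001]
ft_force: [0.3, -0.1, -0.0]
finger_gap: -0.0003
```

```bash
cat > lev.py <<'E'
from h import *
import sys
def fray(c,uv,h):
    x=(uv[0]-c["cx"])/c["fx"]; y=(uv[1]-c["cy"])/c["fy"]; t=np.hypot(x,y)
    s=np.sin(t)/t if t else 1; d=c["world_from_camera"][:3,:3]@np.array([x*s,-y*s,-np.cos(t)]); o=c["world_from_camera"][:3,3]
    return o+d*(h-o[2])/d[2]
o=get_obs(); c=camera("wrist"); im=c["color"].astype(int); b,g,r=im[...,0],im[...,1],im[...,2]
def blobs(m,lo):
    k,l,s,ce=cv2.connectedComponentsWithStats(m.astype(np.uint8)); return [(ce[i],s[i]) for i in range(1,k) if s[i,4]>lo]
red=max(blobs((r>110)&(g<70)&(b<70),20),key=lambda q:q[1][4])
gr=sorted([q for q in blobs((g>110)&(r<90)&(b<130)&(g>r+50),15) if np.hypot(*(fray(c,q[0],.046)[:2]-[.516,-.252]))<.045],key=lambda q:-q[1][4])[:2]
G=[fray(c,q[0],.046) for q in gr]; 
s=red[1]; tf=fray(c,(red[0][0],s[1]),.075); bt=fray(c,(red[0][0],s[1]+s[3]),.075)
e=np.array([-.185,.983]); print("tcp",o["tool_pos"].round(4),"F",o["ft_force"].round(2),"t",o["time"])
print("red",red[0].round(1),s,"green",[x.round(4) for x in G])
mid=np.mean(G,0)[:2] if len(G)==2 else np.array([.516,-.252])
print("lever(top-edge,bottom-edge rays at .075) along slot vs green:",((tf[:2]-mid)@e).round(4),((bt[:2]-mid)@e).round(4),"tcp vs green",((o["tool_pos"][:2]-mid)@e).round(4), "tcp across",((o["tool_pos"][:2]-mid)@[.983,.185]).round(4))
if len(sys.argv)>1: cv2.imwrite(f"pics/{sys.argv[1]}.png",c["color"])
E
python3 lev.py l2
```

```text
tcp [ 0.5306 -0.3283  0.0747] F [ 0.34 -0.07 -0.01] t 4.6167
red [283.1 221.4] [ 256  202   57   34 1434] green [array([ 0.5406, -0.2479,  0.046 ]), array([ 0.4936, -0.2567,  0.046 ])]
lever(top-edge,bottom-edge rays at .075) along slot vs green: -0.037 -0.0516 tcp vs green -0.0772 tcp across -0.0008
```

View pics/l2.png

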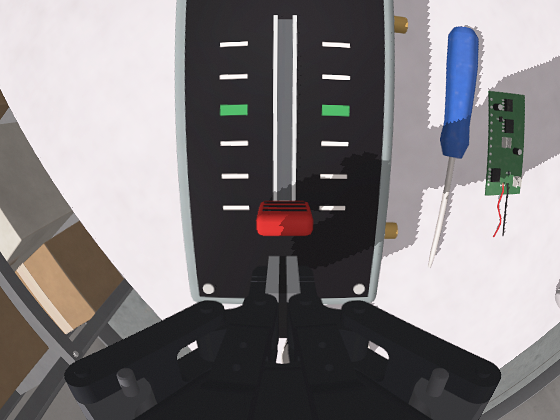

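The wrist view shows the lever at (283,218), off, one step below the first mark (row 208). The green marks are at row 110. The fingertips are just behind the lever at (285,260). I'll close the gap slowly.

Request:
{"method": "play_rows", "body": {"rows": [[0.003,0,0,0,0,0,0],[0.003,0,0,0,0,0,0],[0.002,0,0,0,0,0,0],[0.001,0,0,0,0,0,0],[0.001,0,0,0,0,0,0],[0.001,0,0,0,0,0,0],[0.001,0,0,0,0,0,0],[0.001,0,0,0,0,0,0],[0,0,0,0,0,0,0]]}}

```text
time: 5.42
tool_pos: [0.5273, -0.3147, 0.0733]
tool_rot: [0.637, 0.771, -0.0, -0.0]
ft_force: [0.3, 0.5, 0.1]
finger_gap: 0.0
```

Request:
{"method": "play_rows", "body": {"rows": [[0.001,0,0,0,0,0,0],[0.001,0,0,0,0,0,0],[0,0,0,0,0,0,0]]}}

```text
time: 5.67
tool_pos: [0.527, -0.3132, 0.0733]
tool_rot: [0.637, 0.77, -0.0, 0.0]
ft_force: [-0.6, -1.2, -0.7]
finger_gap: -0.0
```

Request:
{"method": "play_rows", "body": {"rows": [[0.001,0,0,0,0,0,0],[0.001,0,0,0,0,0,0],[0,0,0,0,0,0,0]]}}

```text
time: 5.92
tool_pos: [0.5266, -0.3114, 0.0733]
tool_rot: [0.637, 0.77, -0.0, 0.0]
ft_force: [1.2, -2.0, -0.8]
finger_gap: 0.0001
```

```bash
python3 lev.py
```

```text
tcp [ 0.5266 -0.3114  0.0733] F [ 1.17 -1.96 -0.84] t 5.9167
red [285.2 251.1] [ 259  230   55   37 1460] green [array([ 0.4937, -0.2566,  0.046 ]), array([ 0.5407, -0.2478,  0.046 ])]
lever(top-edge,bottom-edge rays at .075) along slot vs green: -0.0311 -0.0479 tcp vs green -0.0599 tcp across -0.0017
```

Request:
{"method": "play_rows", "body": {"rows": [[0.001,0,0,0,0,0,0],[0.001,0,0,0,0,0,0],[0.001,0,0,0,0,0,0],[0,0,0,0,0,0,0],[0,0,0,0,0,0,0]]}}

```text
time: 6.38
tool_pos: [0.5258, -0.3066, 0.0732]
tool_rot: [0.637, 0.771, 0.001, -0.001]
ft_force: [-1.3, -0.1, 0.5]
finger_gap: -0.0002
```

```bash
python3 lev.py
```

```text
tcp [ 0.5258 -0.3066  0.0732] F [-1.32 -0.1   0.52] t 6.3833
red [284.8 249.4] [ 258  228   55   36 1431] green [array([ 0.4937, -0.2565,  0.046 ]), array([ 0.5406, -0.2478,  0.046 ])]
lever(top-edge,bottom-edge rays at .075) along slot vs green: -0.0255 -0.0417 tcp vs green -0.0551 tcp across -0.0015
```

Request:
{"method": "play_rows", "body": {"rows": [[0,0,0,0,0,0,0],[0,0,0,0,0,0,0],[0,0,0,0,0,0,0],[0,0,0,0,0,0,0]]}}

```text
time: 6.77
tool_pos: [0.526, -0.3078, 0.0733]
tool_rot: [0.637, 0.771, 0.0, -0.0]
ft_force: [-0.3, 0.2, -0.2]
finger_gap: -0.0001
```

```bash
python3 lev.py l3
```

```text
tcp [ 0.526  -0.3078  0.0733] F [-0.34  0.19 -0.22] t 6.7667
red [285.2 232.9] [ 258  212   56   36 1452] green [array([ 0.5403, -0.2478,  0.046 ]), array([ 0.4936, -0.2566,  0.046 ])]
lever(top-edge,bottom-edge rays at .075) along slot vs green: -0.0199 -0.0355 tcp vs green -0.0563 tcp across -0.0014
```

View pics/l3.png

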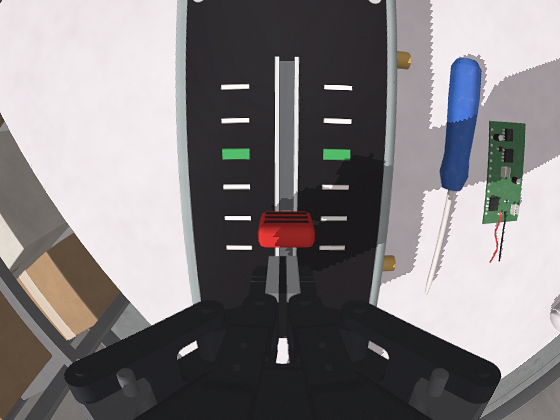

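The lever has jumped to the first notch: it now sits at (286,228), just about 8 mm ahead of the finger. It rests there for about a second, then I'll push on.

Request:
{"method": "play_rows", "body": {"rows": [[0,0,0,0,0,0,0],[0,0,0,0,0,0,0],[0,0,0,0,0,0,0],[0,0,0,0,0,0,0],[0,0,0,0,0,0,0],[0,0,0,0,0,0,0],[0,0,0,0,0,0,0],[0,0,0,0,0,0,0],[0.002,0,0,0,0,0,0],[0.002,0,0,0,0,0,0],[0.001,0,0,0,0,0,0],[0.001,0,0,0,0,0,0]]}}

```text
time: 7.82
tool_pos: [0.5249, -0.3017, 0.0733]
tool_rot: [0.637, 0.771, 0.0, -0.0]
ft_force: [-0.9, 0.6, -0.3]
finger_gap: 0.0005
```

Request:
{"method": "play_rows", "body": {"rows": [[0.001,0,0,0,0,0,0],[0.001,0,0,0,0,0,0],[0.001,0,0,0,0,0,0],[0.001,0,0,0,0,0,0],[0.001,0,0,0,0,0,0],[0.001,0,0,0,0,0,0],[0.001,0,0,0,0,0,0],[0.001,0,0,0,0,0,0],[0.001,0,0,0,0,0,0],[0,0,0,0,0,0,0],[0,0,0,0,0,0,0],[0,0,0,0,0,0,0]]}}

```text
time: 8.82
tool_pos: [0.5232, -0.293, 0.0733]
tool_rot: [0.637, 0.771, 0.0, -0.0]
ft_force: [0.5, -1.4, -0.8]
finger_gap: 0.0003
```

```bash
python3 lev.py
```

```text
tcp [ 0.5232 -0.293   0.0733] F [ 0.48 -1.41 -0.77] t 8.8167
red [285.2 251.1] [ 259  230   55   37 1459] green [array([ 0.4935, -0.2566,  0.046 ]), array([ 0.5401, -0.2479,  0.046 ])]
lever(top-edge,bottom-edge rays at .075) along slot vs green: -0.0125 -0.0293 tcp vs green -0.0412 tcp across -0.0013
```

Request:
{"method": "play_rows", "body": {"rows": [[0.001,0,0,0,0,0,0],[0.0005,0,0,0,0,0,0],[0,0,0,0,0,0,0],[0,0,0,0,0,0,0],[0,0,0,0,0,0,0],[0,0,0,0,0,0,0]]}}

```text
time: 9.37
tool_pos: [0.5228, -0.2913, 0.0732]
tool_rot: [0.637, 0.771, 0.0, -0.0]
ft_force: [0.4, 0.3, -0.2]
finger_gap: -0.0002
```

```bash
python3 lev.py
```

```text
tcp [ 0.5228 -0.2913  0.0732] F [ 0.39  0.35 -0.16] t 9.3667
red [285.5 234.2] [ 258  214   56   35 1489] green [array([ 0.4936, -0.2566,  0.046 ]), array([ 0.5404, -0.2477,  0.046 ])]
lever(top-edge,bottom-edge rays at .075) along slot vs green: -0.004 -0.0192 tcp vs green -0.0396 tcp across -0.0015
```

The lever is in the second notch (mid-edge shift +16 mm), so I'll rest again and repeat.

Request:
{"method": "play_rows", "body": {"rows": [[0,0,0,0,0,0,0],[0,0,0,0,0,0,0],[0,0,0,0,0,0,0],[0,0,0,0,0,0,0],[0,0,0,0,0,0,0],[0,0,0,0,0,0,0],[0,0,0,0,0,0,0],[0,0,0,0,0,0,0],[0.002,0,0,0,0,0,0],[0.002,0,0,0,0,0,0],[0.001,0,0,0,0,0,0],[0.001,0,0,0,0,0,0]]}}

```text
time: 10.42
tool_pos: [0.5218, -0.2855, 0.0733]
tool_rot: [0.637, 0.771, 0.0, -0.0]
ft_force: [-1.1, 0.5, -0.2]
finger_gap: -0.0001
```

Request:
{"method": "play_rows", "body": {"rows": [[0.001,0,0,0,0,0,0],[0.001,0,0,0,0,0,0],[0.001,0,0,0,0,0,0],[0.001,0,0,0,0,0,0],[0.001,0,0,0,0,0,0],[0.001,0,0,0,0,0,0],[0.001,0,0,0,0,0,0],[0.001,0,0,0,0,0,0],[0.001,0,0,0,0,0,0],[0,0,0,0,0,0,0],[0,0,0,0,0,0,0],[0,0,0,0,0,0,0]]}}

```text
time: 11.42
tool_pos: [0.52, -0.2764, 0.0733]
tool_rot: [0.637, 0.771, 0.0, -0.0]
ft_force: [0.6, -0.1, 0.2]
finger_gap: 0.0
```

```bash
python3 lev.py
```

```text
tcp [ 0.52   -0.2764  0.0733] F [ 0.63 -0.1   0.21] t 11.4167
red [285.4 251.1] [ 259  230   55   37 1465] green [array([ 0.4935, -0.2565,  0.046 ]), array([ 0.5407, -0.2478,  0.046 ])]
lever(top-edge,bottom-edge rays at .075) along slot vs green: 0.0043 -0.0125 tcp vs green -0.0244 tcp across -0.0016
```

Request:
{"method": "play_rows", "body": {"rows": [[0.0007,0,0,0,0,0,0],[0.0005,0,0,0,0,0,0],[0,0,0,0,0,0,0],[0,0,0,0,0,0,0],[0,0,0,0,0,0,0],[0,0,0,0,0,0,0]]}}

```text
time: 11.97
tool_pos: [0.5198, -0.2756, 0.0732]
tool_rot: [0.637, 0.771, 0.0, -0.0]
ft_force: [0.2, 0.6, -0.1]
finger_gap: 0.0001
```

```bash
python3 lev.py
```

```text
tcp [ 0.5198 -0.2756  0.0732] F [ 0.18  0.62 -0.07] t 11.9667
red [285.8 234.2] [ 259  214   56   35 1485] green [array([ 0.4935, -0.2567,  0.046 ]), array([ 0.5408, -0.2475,  0.046 ])]
lever(top-edge,bottom-edge rays at .075) along slot vs green: 0.012 -0.0032 tcp vs green -0.0235 tcp across -0.0018
```

The lever is in the third notch. I'll let it rest, then back off and lift.

Request:
{"method": "play_rows", "body": {"rows": [[-0.003,0,0,0,0,0,0],[-0.005,0,0,0,0,0,0],[0,0,0,0,0,0,0],[0,0,0,0,0,0,0],[0,0,0,0,0,0,0],[0,0,0,0,0,0,0],[0,0,-0.01,0,0,0,0],[0,0,-0.03,0,0,0,0],[0,0,-0.03,0,0,0,0],[-0.02,0,-0.03,0,0,0,0],[-0.02,0,-0.03,0,0,0,0],[0,0,0,0,0,0,0]]}}

```text
time: 13.02
tool_pos: [0.5314, -0.3302, 0.2109]
tool_rot: [0.639, 0.769, -0.001, 0.008]
ft_force: [1.3, -2.1, 0.3]
finger_gap: 0.0
```

Request:
{"method": "play_rows", "body": {"rows": [[-0.02,0,0,0,0,0,0],[0,0,0,0,0,0,0],[0,0,0,0,0,0,0],[0,0,0,0,0,0,0],[0,0,0,0,0,0,0],[0,0,0,0,0,0,0]]}}

```text
time: 13.52
tool_pos: [0.5325, -0.3414, 0.2029]
tool_rot: [0.637, 0.771, 0.0, -0.001]
ft_force: [0.1, 0.3, 0.7]
finger_gap: -0.0002
```

```bash
python3 lev.py; python3 look.py l4
```

```text
tcp [ 0.5325 -0.3414  0.2029] F [0.12 0.27 0.73] t 13.5167
red [284.   94.4] [269  88  31  13 358] green [array([ 0.4937, -0.2568,  0.046 ]), array([ 0.5408, -0.2479,  0.046 ])]
lever(top-edge,bottom-edge rays at .075) along slot vs green: 0.0049 -0.0053 tcp vs green -0.0904 tcp across -0.0015
[ 0.5326 -0.3417  0.203 ] [-0.41  0.29  0.28] [ 0.24  0.7   0.49  1.62 -0.39  0.92  1.06]
```

View pics/l4.png

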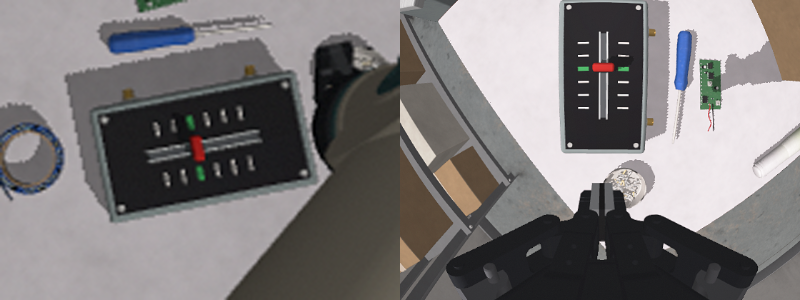

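Both views show the lever between the two green marks: (198,149) in the top panel and (603,68) in the wrist panel. The box and bystanders haven't moved, and the hand is clear at z = 0.20.

```bash
python3 -c "
from cell import *
print(hand_in())"
```

```text
the job is handed in; nothing more can be done
None
```

The lever is resting in the third notch, on the green mark, and the job is handed in. I pushed it there with the closed fingertips, never gripping it, one click at a time. It rested roughly a second in the first and second notches, and the whole run took about 14 s.

- **Lever position:** the last wrist picture put the lever's centre within about 0.2 mm of the line between the green marks. It moved about 16 mm at each click.
- **Forces:** the wrist readings printed after each move were never more than about 2.5 N.
- **Attenuator:** the green marks had shifted by less than 1 mm since the first close look.
- **Bystanders:** the screwdriver, tape, board and dish look unmoved in the pictures. I judged them by eye and did not measure them.
- **Hand:** it is clear of everything, with the TCP at z = 0.20 m and a force reading near zero.

With the hand low, the measured lever position read about 4 mm too far along, so I judged each click by how far the lever had moved. The final look from above agreed with the marks. No check failed.

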